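# Set the window cell in the light gauge

## Robot

A 7-joint arm with a two-finger parallel gripper is mounted at the origin on the work surface. World frame = base frame: x ahead of the robot, y to its left, z up, the work surface at z = 0. Lengths are in m, angles in degrees, forces in N, time in s.
With the tool pointing down it reaches from about 0.4 to 0.9 m from the base axis. Payload 5.5 kg.
Tool frame: the origin (TCP) lies at the very end of the fingers, on their centre line; the grasp point (between the pads) lies behind it (grasp_offset is the z of the grasp point in the tool frame, in m); z points along the fingers, y is the line along which they close (so a half turn about z gives the same grasp; the last joint's range is limited). The gripper opens to 92 mm and grips with 3 to 60 N. Pads are 19 mm wide; open, the fingers measure 130 mm over their backs; the gripper's body (75 mm by 190 mm) begins 47 mm behind the grasp point.
Start: joints at [83.033, 28.699, -24.465, 88.831, 12.651, 65.22, -12.049], TCP at [0.244, -0.602, 0.227] pointing down, gripper open.
Joint ranges: [-164.97, 164.97], [-17.58, 116.51], [-87.97, 89.64], [11.32, 138.91], [-80.73, 260.73], [10.89, 115.49], [-147.41, 147.41]. Speed limits (degrees/s): [147.25, 147.25, 180, 180, 180, 180, 180].

## Interface

Orientations are given as [roll, pitch, yaw] about the fixed x, y, z axes, in that order (R = Rz(yaw) Ry(pitch) Rx(roll)).
In Python, from station import * gives the robot as it stands.
- The arm moves only by the tool move_arm, never from a script. Its arguments are lists of equal length, an entry for each row: "delta_pos": the shift along the tool's x, y, z in units of 300 mm (1.0 is 300 mm), a list of three; "yaw": the turn about the tool's z in units of 90 degrees (1.0 is 90 degrees). A call has 1 to 12 rows; each row shifts and turns the commanded pose from where the row before left it, along the tool's axes as they then stand; what a row does not reach is not made up. A row lasts 1/10 s, in which the tool goes at most 50 mm and 8.59 degrees, less where a joint would pass 70% of its speed; a pose out of reach is approached as far as the arm can. A call with a number of a shift or a turn outside -1 to 1 is refused whole. A call with a gripper value outside its range is refused whole. "jaw" is the finger opening in mm, from 0 to 91.8, set as the call begins (left out, the last holds). The fingers move at their own pace and stop on an object; "grip_force" is the grip in N (left out, the last holds). Time passes only in rows, so rows that do not move let the fingers close. It gives the time, the measured TCP pose, the force, the opening and the grip force at its end, in the units of the state.
- get_obs(): the state, without advancing time (a new reading comes with each control period).
- camera(name): name is "scene" or "top" or "wrist"; returns the picture (480x640x3 uint8, red, green, blue); there is no depth.
- camera_params(name): a dict with "mtx" (3x3 intrinsics, pixels), "pose" (4x4, takes a point from camera to world coordinates); the wrist camera has in their place "mount" (4x4, takes a point from camera to tool coordinates, whose origin is the TCP and whose axes are the flange's). Camera axes: x right, y down, z forward; pixel columns grow to the right and rows downward; lengths in m; the calibration is good to about 2 mm. A picture is of the moment at which its call begins: read the wrist's pose just before it. camera_params takes no time and is no camera call.
- sign_off(): hands the job in; it is judged then, once.
The state is a dict: "t": time; "joint_positions": joint angles; "joint_vel": joint speeds; "joint_torque": joint torques, N m; "eef_pos": TCP position; "ee_rot": TCP orientation; "contact_force": force on the tool from outside, world axes, zero at the start; "wrist_torque": the same for the moment, N m; "opening": finger opening in m; "finger_force": force on a finger pad.
Only numpy, scipy, OpenCV 4.12 (cv2) and the standard library are available. Lean on these libraries where they do the work, as an engineer would, in place of code of your own. Each camera call takes 0.05 s, during which the arm holds its last target. There are 200 camera calls.

## Task

Take the solid blank out of the light gauge and stand it in the shallow tray, then set the window cell upright on the gauge's seat, right down, with its two clear panes facing the emitter and receiver heads, and last lower the cover channel over it, open side down, until its flanges straddle the gauge's channel and rest on the base plate. Set the cell down gently without dropping it, handle it by its metal sides and never touch the panes with the fingers, and leave the bottle, the bracket and the screwdriver where they are.

Things in the scene. Friction and masses are not known exactly. Their poses are not given: they have to be found in the camera images.
- gauge: Light gauge, fixed (place and yaw vary). Origin: centre of its underside; x along the light path, z up. Base plate 220 (x) x 110 x 8 mm. On it a fixed open-up aluminium channel along x: 116 long, 56 wide outside, 50 inside, floor at z 11, flange tops at z 31. Emitter and receiver heads, boxes 40 (x) x 60 mm with tops at z 84, centred at x = +-85 mm, lenses on their inner faces at z 45.
- seat (a point): Centre of the gauge's seat, on the channel floor, 11 mm above the bench; axes as the gauge's. The seat is 50 x 50 mm, bounded in y by the channel's flanges (20 mm above its floor) and in x by two cross ribs (4 mm thick, 10 mm above its floor). It takes the 46 mm square blank or cell with 2 mm of play on each side.
- cell_mid (a point): Centre, half-way up, of the loose window cell: aluminium, 46 x 46 mm, 64 mm tall, 0.16 to 0.3 kg, upright on the bench at any yaw. Solid metal sides face its +-y; a glass pane 34 wide x 48 tall, 1 mm behind the frame, faces each of its +-x. z up. On top two black caps, 10 mm across and 7 tall, at x = +-13 mm: the line through them runs through both panes. Either end may face either head.
- panes: The cell's two glass panes; origin at the centre of the cell's underside, axes as the cell's. Not to be touched with the fingers.
- blank_mid (a point): Centre, half-way up, of the loose blank: a plain solid aluminium block 46 x 46 x 64 mm tall, no panes, no caps, 0.2 to 0.4 kg. It starts on the gauge's seat, square with it, its top 75 mm above the bench.
- cover_fin (a point): Centre of the black fin (70 x 12 x 32 mm tall) on top of the loose cover, 99 mm above its lower edges: an open-down aluminium channel 110 (x) x 68 mm outside, 62 inside, 83 tall, ends open, 0.2 to 0.4 kg. z up. Starts on the bench, any yaw. In place its edges rest on the base plate (8 mm up), with 3 mm of play each side of the fixed channel and 10 mm to each head. Either end may face either head.
- tray: Shallow blue tray fixed to the bench, 96 x 96 mm outside, walls 4 mm thick and 18 mm high, floor 4 mm thick. Origin at the centre of its underside, z up. The blank stands upright in it, at any yaw, near its middle.
- bottle: Bystander: white bottle 46 mm across, 125 mm tall, standing 74 to 82 mm (between centres) from the window cell, off one of its panes. Origin under its centre.
- bracket: Bystander: short open-up steel U-bracket 60 x 40 x 36 mm tall, beside the gauge. Origin under its centre.
- driver: Bystander: screwdriver 180 mm long with black handle, lying on the bench along one long side of the gauge, 90 mm from its middle line.
Things that resemble listed ones, but are neither listed nor needed, are in the scene too. There is more than one size of the part that bears cover_fin; the job needs the smallest.

How it is judged:
By the outcome, as a careful person would: the job done as asked, in the order asked, and still so for the second after the job is handed in, with the robot touching nothing.
It also fails if it takes over 72 s, if anything falls off the work surface, if the arm or the gripper's body presses on something with over 40 N, if the wrist force passes 120 N, or if a joint passes its speed limit or range.

## Working session

There is one attempt and no reset: what is moved stays moved. The work goes in short steps, Python scripts to look and compute and a tool call to move; the robot and the scene stay as the last step left them, time stands still between calls to the robot, and variables do not carry over. Pictures are saved under pics/ and viewed, at most 12 in all, crops included, and the job is handed in when it is done.

Besides the shell and the picture viewer there is one more tool, called after "Request:" as a command line: name --pt "numbers of a row" for each row, then --argument value for the rest. move_arm: Moves the arm, as the interface text tells. Its arguments: {"type":"object","properties":{"delta_pos":{"type":"array"},"yaw":{"type":"array"},"jaw":{"type":"number"},"grip_force":{"type":"number"}},"required":["delta_pos","yaw"]}

```bash
mkdir -p pics; ls; python3 - <<'E'
from station import *
import cv2
o=get_obs(); print(o)
for n in("top","scene"):
    cv2.imwrite(f"pics/{n}0.png",camera(n)[:,:,::-1]); p=camera_params(n); print(n,p)
print(camera_params("wrist")); 
try: print(grasp_offset)
except Exception as e: print(e)
E
```

```text
pics
{'t': 0.0, 'joint_positions': array([ 83.03309835,  28.75549605, -24.45359396,  88.89021085,
        12.65001713,  65.21936646, -12.04921534]), 'joint_vel': array([ 0.03289102,  0.01653645, -0.01878261,  0.00181196, -0.00492509,
        0.04769485, -0.07888485]), 'joint_torque': array([ 4.10024722e-04, -5.66589940e+01, -5.81548557e+00, -2.79109508e+01,
       -6.85015717e-02,  3.09192133e-02,  1.57431036e-04]), 'eef_pos': array([ 0.24369793, -0.60184079,  0.22566942]), 'ee_rot': array([-1.79888328e+02, -5.38827418e-03,  2.20499653e+01]), 'contact_force': array([ 0.07406885,  0.62725922, -0.50251569]), 'wrist_torque': array([-0.02919641,  0.02452864, -0.00858651]), 'finger_force': 0.0, 'opening': 0.09185152910097479}
top {'mtx': array([[436.60735241,   0.        , 316.75861154],
       [  0.        , 436.60735241, 237.28536263],
       [  0.        ,   0.        ,   1.        ]]), 'pose': array([[ 0.02812768, -0.98955621,  0.14137661,  0.33847743],
       [-0.99957206, -0.02898064, -0.00397752, -0.0012999 ],
       [ 0.00803317, -0.14120423, -0.98994789,  1.12828965],
       [ 0.
[... 296 characters left out ...]
 [ 0.79888214, -0.40531818,  0.44441477, -0.4633997 ],
       [-0.0185098 , -0.75507585, -0.65537611,  0.7545471 ],
       [ 0.        ,  0.        ,  0.        ,  1.        ]])}
{'mtx': array([[337.25385302,   0.        , 317.32194243],
       [  0.        , 337.25385302, 239.53025181],
       [  0.        ,   0.        ,   1.        ]]), 'mount': array([[ 4.29336445e-04, -9.61267848e-01, -2.75615566e-01,
         7.36976783e-02],
       [ 9.99999905e-01,  4.31680480e-04,  5.21590215e-05,
        -2.55699840e-04],
       [ 6.88390693e-05, -2.75615562e-01,  9.61267942e-01,
        -1.57980871e-01],
       [ 0.00000000e+00,  0.00000000e+00,  0.00000000e+00,
         1.00000000e+00]])}
-0.0188
```

View pics/top0.png

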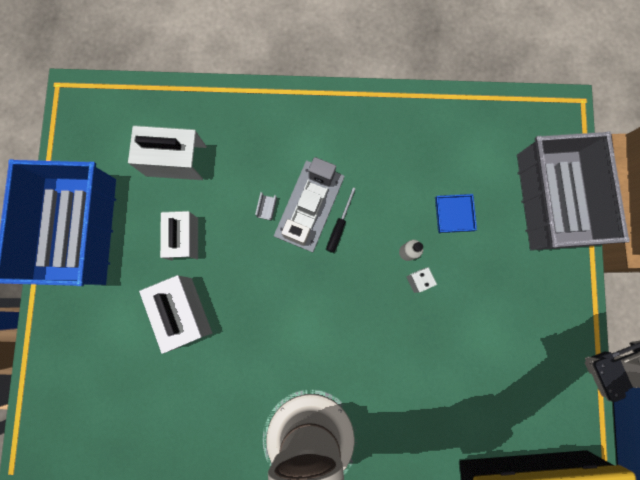

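View pics/scene0.png

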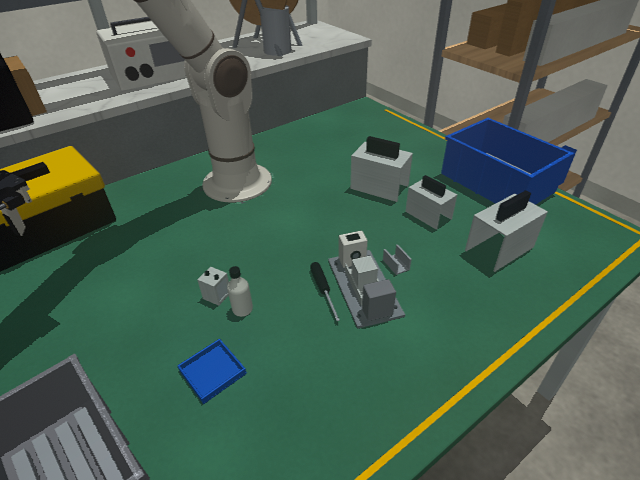

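Top view: the gauge, with the blank in it, is at about (310,203) and the tray at (455,213). The cell is at (423,280) with the bottle at (413,248). The smallest cover is at (177,234), the driver at (340,220) and the bracket at (266,206). The scene view agrees.

```bash
cat > h.py <<'E'
from station import *
import cv2, numpy as np
def ray(pose,K,uv,z):
    uv=np.atleast_2d(np.asarray(uv,float)); d=np.c_[uv,np.ones(len(uv))]@np.linalg.inv(K).T@pose[:3,:3].T
    o=pose[:3,3]; return o+d*((z-o[2])/d[:,2])[:,None]
def Rt(rpy):
    from scipy.spatial.transform import Rotation as R
    return R.from_euler('xyz',rpy,degrees=True).as_matrix()
def shot(n,save=None):
    o=get_obs(); im=camera(n); p=camera_params(n)
    if n=="wrist":
        T=np.eye(4); T[:3,:3]=Rt(o['ee_rot']); T[:3,3]=o['eef_pos']; P=T@p['mount']
    else: P=p['pose']
    if save: cv2.imwrite(save,im[:,:,::-1])
    return im,P,p['mtx'],o
def blobs(mask,amin):
    c,_=cv2.findContours(mask.astype(np.uint8),cv2.RETR_EXTERNAL,cv2.CHAIN_APPROX_NONE)
    return [k[:,0,:] for k in c if cv2.contourArea(k)>amin]
def rect(w):  # min-area rectangle of world points -> centre mm, size mm, long-side dir
    b=cv2.boxPoints(cv2.minAreaRect((w[:,:2]*1000).astype(np.float32))); e1=b[1]-b[0]; e2=b[2]-b[1]
    l=e1 if np.hypot(*e1)>np.hypot(*e2) else e2
    return b.mean(0).round(1),sorted([round(float(np.hypot(*e1)),1),round(float(np.hypot(*e2)),1)]),round(float(np.degrees(np.arctan2(l[1],l[0])))%180,1)
def tool(o,w): # world target xy,z -> tool-axis shift in units
    d=Rt(o['ee_rot']).T@(np.asarray(w)-o['eef_pos']); return (d/0.3).round(4)
E
python3 - <<'E'
from h import *
im=cv2.imread("pics/top0.png")[:,:,::-1].astype(int); p=camera_params("top"); P,K=p['pose'],p['mtx']
f=lambda uv,z: ray(P,K,uv,z)
r,g,b=im[...,0],im[...,1],im[...,2]
def roi(m,x0,y0,x1,y1):
    k=np.zeros_like(m); k[y0:y1,x0:x1]=m[y0:y1,x0:x1]; return k
for nm,m,z,a in [("tray",roi((b>r+60)&(b>g+40),420,180,490,245),.018,200),
 ("cell",roi((r>150)&(g>150),405,262,445,295),.064,100),("caps",roi((r<70)&(g<60),405,262,445,295),.071,4),
 ("fin",roi((r<60)&(g<60),160,210,192,255),.115,30),("cover",roi((r>190),155,205,200,262),.083,100),
 ("gaugewhite",roi((r>190),270,150,345,255),.075,40),("base",roi((abs(r-g)<25)&(r>90),270,150,350,255),.008,300)]:
    for c in blobs(m,a): print(nm,rect(f(c,z)))
E
```

```text
tray (array([ 572.3, -364.6], dtype=float32), [96.3, 99.2], 94.8)
cell (array([ 395. , -268.2], dtype=float32), [46.2, 47.5], 24.7)
fin (array([483.7, 331.4], dtype=float32), [14.1, 66.8], 4.3)
cover (array([486. , 338.3], dtype=float32), [65.4, 108.7], 4.0)
gaugewhite (array([518.2,  41.7], dtype=float32), [60.7, 68.1], 158.3)
gaugewhite (array([590.5,   9.7], dtype=float32), [53.4, 65.8], 159.8)
base (array([590.9,  13.5], dtype=float32), [111.1, 238.5], 159.2)
```

Request:
move_arm --pt "0.12 -0.097 0" --pt "0.12 -0.097 0" --pt "0.12 -0.097 0" --pt "0.12 -0.097 0" --pt "0.12 -0.097 0" --pt "0.12 -0.097 0" --pt "0.12 -0.097 0" --pt "0.12 -0.097 0" --pt "0.12 -0.097 0" --pt "0.12 -0.097 0" --pt "0.12 -0.097 0" --pt "0.12 -0.097 0" --yaw '[0,0,0,0,0,0,0,0,0,0,0,0]'

```text
t: 1.3
eef_pos: [0.5136, -0.115, 0.2266]
ee_rot: [180.0, 0.0, 22.0]
contact_force: [1.4, 0.3, -0.0]
opening: 0.0919
finger_force: 0.0
```

Request:
move_arm --pt "0.12 -0.097 0" --pt "0.12 -0.097 0" --pt "0.12 -0.097 0" --pt "0 0 0" --pt "0 0 0" --pt "0 0 0" --pt "0 0 0" --pt "0 0 0" --pt "0 0 0" --yaw '[0,0,0,0.095,0.095,0.095,0.095,0.095,0]'

```text
t: 2.2
eef_pos: [0.5803, 0.0048, 0.2264]
ee_rot: [180.0, 0.0, -20.8]
contact_force: [0.0, 0.4, 0.1]
opening: 0.0921
finger_force: 0.0
```

```bash
python3 - <<'E'
from h import *
im,P,K,o=shot("wrist","pics/w1.png"); print(o['t'],o['eef_pos'],o['ee_rot'],o['joint_positions'].round(0))
E
```

```text
2.2 [0.58031804 0.00481279 0.22637137] [ 1.79965882e+02  3.35875449e-02 -2.07722721e+01] [  22.   23.  -32.   99.   13.   62. -125.]
```

View pics/w1.png

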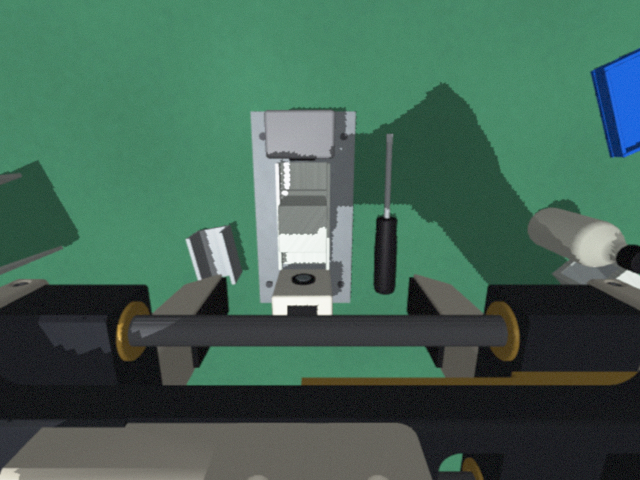

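The wrist view shows the base plate with corners near (251,112), (355,112), (260,302) and (351,302). The blank's shaded +x face is at about (303,215) with its top below, and the driver is on the right. I'll fix the gauge pose from the plate edges and check it against the blank's face edge.

```bash
python3 - <<'E'
from h import *
im=cv2.imread("pics/w1.png")[:,:,::-1]; p=camera_params("wrist"); K=p['mtx']
T=np.eye(4);T[:3,:3]=Rt([179.966,.0336,-20.772]);T[:3,3]=[.58032,.00481,.22637];P=T@p['mount']
hsv=cv2.cvtColor(im,cv2.COLOR_RGB2HSV); m=(hsv[...,1]<60)&(hsv[...,2]>70); m[:105]=0;m[306:]=0;m[:,:245]=0;m[:,362:]=0
c=max(blobs(m,500),key=len)
# row-wise outer edges -> plate sides
rows=range(125,262); L=[];Rr=[]
for v in rows:
    xs=np.where(m[v])[0]; L.append((xs[0],v)); Rr.append((xs[-1]+1,v))
for e in(L,Rr):
    w=ray(P,K,e,.008)[:,:2]; vx,vy,x0,y0=cv2.fitLine(w.astype(np.float32),cv2.DIST_HUBER,0,.001,.001).ravel(); print(np.degrees(np.arctan2(vy,vx)),x0,y0)
for u in (255,258,350,346):
    ys=np.where(m[:,u])[0]; print(u,ys[0],ys[-1], ray(P,K,[(u,ys[0]),(u,ys[-1]+1)],.008)[:,:2].round(4).tolist())
g=cv2.cvtColor(im,cv2.COLOR_RGB2GRAY)
print(g[190:275:2,303]); print(g[250,262:345])
E
python3 - <<'E'
import cv2
im=cv2.imread("pics/w1.png")[100:320,230:380]; cv2.imwrite("pics/w1c.png",cv2.resize(im,None,fx=2.7,fy=2.7,interpolation=cv2.INTER_NEAREST))
E
```

```text
-20.733767 0.61169046 0.06750469
-20.598667 0.58095527 -0.03904619
255 111 215 [[0.702, 0.028], [0.5992, 0.073]]
258 111 269 [[0.7009, 0.0251], [0.5378, 0.0961]]
350 111 298 [[0.6668, -0.065], [0.4631, 0.006]]
346 111 302 [[0.6683, -0.061], [0.4598, 0.0124]]
[113 136 131 101  96  92  92  92 126 131 139 131 132 131 134 131 132 135
 137 135 130 130 203 246 245 244 241 241 242 243 245 235 241 243 243 244
 190  97  88  92 107  96  43]
[173 176 175 176 176 177 175 175 175 177 173 174 175 172 175 184 211 223
 238 244 244 246 244 245 246 243 242 242 244 243 245 246 244 244 243 241
 241 242 242 242 243 245 244 242 242 241 242 243 241 240 240 240 241 242
 241 241 241 240 242 240 242 240 239 228 214 236 232 174 107  94 129 159
 165 165 165 163 163 162 166 165 167 166 165]
```

View pics/w1c.png

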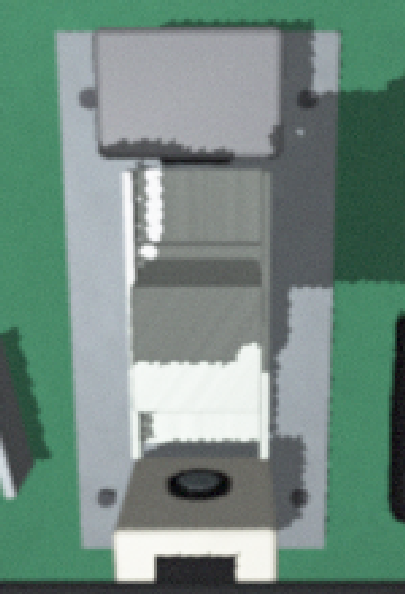

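The crop shows the blank's top, partly shadowed, spanning about (279,205) to (327,253) in the full picture.

```bash
python3 - <<'E'
from h import *
p=camera_params("wrist"); K=p['mtx']
T=np.eye(4);T[:3,:3]=Rt([179.966,.0336,-20.772]);T[:3,3]=[.58032,.00481,.22637];P=T@p['mount']
w=ray(P,K,[(279.3,205.5),(327.5,205.5),(327.5,252.6),(279.3,252.6)],.075)[:,:2]; print(w,w.mean(0))
c=np.r_[w.mean(0),.2264]; o=get_obs(); print(tool(o,c),tool(o,[.5808,.0201,.2264]))
E
```

```text
[[ 0.60926863  0.03117198]
 [ 0.59342814 -0.01062057]
 [ 0.55031641  0.00530126]
 [ 0.56680605  0.04878623]] [0.57995481 0.01865973]
[-0.0174 -0.0424  0.0002] [-0.0165 -0.0479  0.0002]
```

Request:
move_arm --pt "-0.017 -0.045 0" --pt "0 0 0.15" --pt "0 0 0.15" --pt "0 0 0.15" --pt "0 0 0.1" --pt "0 0 0.05" --pt "0 0 0.02" --pt "0 0 0" --pt "0 0 0" --yaw '[0,0,0,0,0,0,0,0,0]' --jaw 76

```text
t: 3.15
eef_pos: [0.5822, 0.0197, 0.0424]
ee_rot: [-179.9, -0.2, -20.7]
contact_force: [-0.4, 0.0, 0.4]
opening: 0.076
finger_force: 0.0
```

Request:
move_arm --pt "0 0 0" --pt "0 0 0" --pt "0 0 0" --pt "0 0 0" --pt "0 0 0" --pt "0 0 0" --pt "0 0 0" --yaw '[0,0,0,0,0,0,0]' --jaw 30 --grip_force 30

```text
t: 3.85
eef_pos: [0.581, 0.0193, 0.0411]
ee_rot: [-180.0, -0.0, -20.7]
contact_force: [0.2, 0.9, 4.4]
opening: 0.0457
finger_force: 30.0
```

Request:
move_arm --pt "0 0 -0.06" --pt "0 0 -0.14" --pt "0 0 -0.16" --pt "0 0 -0.16" --pt "0.053 0.151 0" --pt "0.053 0.151 0" --pt "0.053 0.151 0" --pt "0.053 0.151 0" --pt "0.053 0.151 0" --pt "0.053 0.151 0" --pt "0.053 0.151 0" --pt "0.053 0.151 0" --yaw '[0,0,0,0,0,0,0,0,0,0,0,0]'

```text
t: 5.05
eef_pos: [0.5701, -0.3663, 0.1952]
ee_rot: [-180.0, 0.2, -20.7]
contact_force: [0.7, 0.0, -3.0]
opening: 0.0459
finger_force: 30.0
```

```bash
python3 - <<'E'
from h import *
im,P,K,o=shot("wrist","pics/w2.png"); print(o['t'],o['eef_pos'],o['ee_rot'],o['opening'],o['joint_positions'].round(0))
r,g,b=[im[...,i].astype(int) for i in range(3)]
m=(b>r+60)&(b>g+40); 
for c in blobs(m,300): w=ray(P,K,c,.018); print(rect(w),len(c),c.min(0),c.max(0))
im,P,K,_=shot("top"); r,g,b=[im[...,i].astype(int) for i in range(3)]
E
```

```text
5.05 [ 0.57008851 -0.36631529  0.19519109] [-1.79977535e+02  1.53561849e-01 -2.07060751e+01] 0.0459470311410026 [ 47.  33. -25.  86.  15.  64. -91.]
(array([ 572.3, -363. ], dtype=float32), [96.2, 96.3], 4.7) 326 [251 153] [374 244]
```

View pics/w2.png

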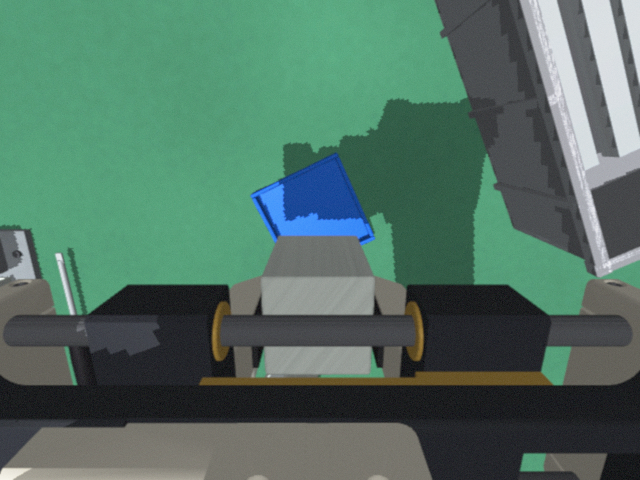

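The blank is held square between the fingers above the tray. The tray spans about (251,153) to (374,244), with its centre at (0.572, -0.363).

Request:
move_arm --pt "0 -0.012 0.1" --pt "0 0 0.15" --pt "0 0 0.15" --pt "0 0 0.09" --pt "0 0 0.035" --pt "0 0 0.007" --pt "0 0 0.004" --pt "0 0 0" --yaw '[0,0,0,0,0,0,0,0]'

```text
t: 5.95
eef_pos: [0.5738, -0.3618, 0.0371]
ee_rot: [180.0, -0.1, -20.7]
contact_force: [-0.0, 0.7, -4.0]
opening: 0.0459
finger_force: 30.0
```

Request:
move_arm --pt "0 0 0.004" --pt "0 0 0.004" --pt "0 0 0" --yaw '[0,0,0]'

```text
t: 6.25
eef_pos: [0.5731, -0.3616, 0.034]
ee_rot: [180.0, -0.0, -20.7]
contact_force: [0.5, 0.4, -2.4]
opening: 0.0455
finger_force: 30.0
```

Request:
move_arm --pt "0 0 0.002" --pt "0 0 0" --pt "0 0 0" --pt "0 0 0" --yaw '[0,0,0,0]' --jaw 76

```text
t: 6.65
eef_pos: [0.5731, -0.3615, 0.0333]
ee_rot: [180.0, -0.0, -20.7]
contact_force: [-0.0, -0.9, -0.0]
opening: 0.0731
finger_force: 0.0
```

Request:
move_arm --pt "0 0 -0.05" --pt "0 0 -0.14" --pt "0 0 -0.16" --pt "0 0 -0.16" --pt "0 0 -0.13" --pt "-0.166 -0.02 0" --pt "-0.166 -0.02 0" --pt "-0.166 -0.02 0" --pt "-0.166 -0.02 0" --pt "0 0 0" --pt "0 0 0" --pt "0 0 0" --yaw '[0,0,0,0,0,0,0,0,0,-0.095,-0.095,-0.095]'

```text
t: 7.85
eef_pos: [0.3954, -0.2688, 0.2265]
ee_rot: [179.9, -0.1, 5.3]
contact_force: [0.6, 0.8, -0.7]
opening: 0.0759
finger_force: 0.0
```

Request:
move_arm --pt "0 0 0" --pt "0 0 0" --pt "0 0 0" --pt "0 0 0" --yaw '[-0.095,-0.095,-0.03,0]'

```text
t: 8.25
eef_pos: [0.3958, -0.2688, 0.226]
ee_rot: [179.9, -0.0, 24.8]
contact_force: [-0.6, 0.2, 0.8]
opening: 0.0761
finger_force: 0.0
```

```bash
python3 - <<'E'
from h import *
im,P,K,o=shot("wrist","pics/w3.png"); print(o['t'],o['eef_pos'],o['ee_rot'],o['opening'],o['joint_positions'].round(0))
r,g,b=[im[...,i].astype(int) for i in range(3)]
m=(np.abs(r-g)<25)&(r>140); m[272:]=0
for c in blobs(m,300): w=ray(P,K,c,.064); print(rect(w),len(c),c.min(0),c.max(0))
m=(im.max(2)<70); m[272:]=0
for c in blobs(m,15): print("dark",ray(P,K,c,.071)[:,:2].mean(0),c.min(0),c.max(0))
E
```

```text
8.25 [ 0.39575041 -0.26879647  0.22596619] [ 1.79917213e+02 -1.43809741e-02  2.47799229e+01] 0.07605066321642577 [ 62.  12. -35. 113.   8.  58. -42.]
(array([ 467.3, -237.8], dtype=float32), [44.4, 44.6], 114.8) 228 [295 112] [344 163]
(array([ 573.6, -362.5], dtype=float32), [46.4, 46.6], 69.4) 168 [464  45] [536 123]
(array([473.6, -25.6], dtype=float32), [24.7, 50.0], 120.1) 143 [57  0] [117  36]
dark [ 0.48709637 -0.57475756] [631 263] [639 271]
dark [ 0.38267026 -0.27043862] [309 231] [318 241]
dark [ 0.40593566 -0.25939699] [309 205] [317 215]
dark [ 0.58319879 -0.49235734] [628 138] [639 143]
dark [ 0.46795783 -0.23790534] [308 123] [334 152]
dark [ 0.48310931 -0.0289294 ] [90  3] [95  9]
dark [ 0.49066797 -0.07889484] [122   0] [191  62]
dark [ 0.47945622 -0.04317378] [93  0] [125  38]
```

View pics/w3.png

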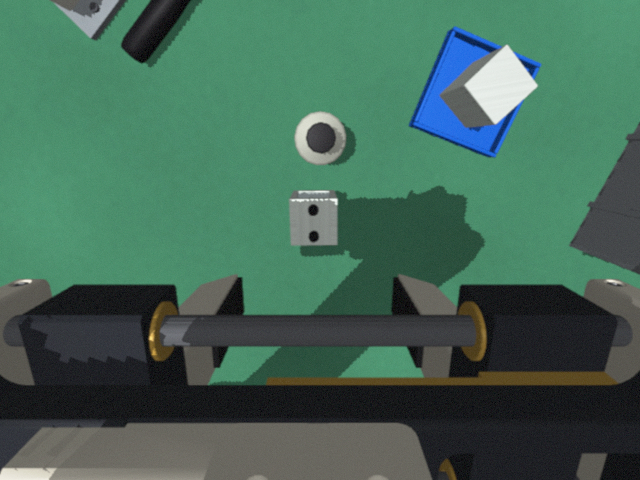

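Cell caps are at (313,210) and (313,236), one above the other, so the cell is square with the tool. The bottle is at (320,138) on the pane side, and the blank stands in the tray.

Request:
move_arm --pt "0 -0.014 0.1" --pt "0 0 0.15" --pt "0 0 0.15" --pt "0 0 0.12" --pt "0 0 0.07" --pt "0 0 0.035" --pt "0 0 0.012" --pt "0 0 0" --pt "0 0 0" --yaw '[-0.004,0,0,0,0,0,0,0,0]'

```text
t: 9.2
eef_pos: [0.3948, -0.2656, 0.0351]
ee_rot: [179.9, -0.1, 25.1]
contact_force: [-0.6, -0.1, 0.2]
opening: 0.0759
finger_force: 0.0
```

Request:
move_arm --pt "0 0 0" --pt "0 0 0" --pt "0 0 0" --pt "0 0 0" --pt "0 0 0" --pt "0 0 0" --pt "0 0 0" --yaw '[0,0,0,0,0,0,0]' --jaw 30 --grip_force 25

```text
t: 9.9
eef_pos: [0.3939, -0.2652, 0.034]
ee_rot: [180.0, -0.0, 25.1]
contact_force: [-0.4, -0.6, 4.1]
opening: 0.0457
finger_force: 25.0
```

Request:
move_arm --pt "0 0 -0.04" --pt "0 0 -0.12" --pt "0 0 -0.16" --pt "0 0 -0.16" --pt "0 0 -0.08" --pt "0 0 0" --pt "0 0 0" --pt "0 0 0" --pt "0 0 0" --pt "0 0 0" --pt "0 0 0" --yaw '[0,0,0,0,0,0.09,0.09,0.09,0.09,0.09,0.058]'

```text
t: 11.0
eef_pos: [0.3932, -0.2642, 0.2019]
ee_rot: [-180.0, 0.1, -20.9]
contact_force: [0.8, 0.2, -3.0]
opening: 0.046
finger_force: 25.0
```

Request:
move_arm --pt "0.035 -0.158 0" --pt "0.035 -0.158 0" --pt "0.035 -0.158 0" --pt "0.035 -0.158 0" --pt "0.035 -0.158 0" --pt "0.035 -0.158 0" --pt "0.035 -0.158 0" --pt "0 0 0" --pt "0 0 0" --pt "0 0 0" --yaw '[0,0,0,0,0,0,0,0,0,0]'

```text
t: 12.0
eef_pos: [0.5783, 0.0185, 0.2014]
ee_rot: [179.9, 0.1, -20.7]
contact_force: [-0.4, -1.0, -2.8]
opening: 0.0462
finger_force: 25.0
```

```bash
python3 - <<'E'
from h import *
im,P,K,o=shot("wrist","pics/w4.png"); print(o['t'],o['eef_pos'],o['ee_rot'],o['opening'],o['contact_force'])
print(tool(o,[.5800,.0198,.045]))
i2,P2,K2,_=shot("scene"); 
a=cv2.resize(i2[180:340,260:440],(540,480)); cv2.imwrite("pics/w4v.png",np.hstack([cv2.resize(im[60:400,180:460],(260,316)) if 0 else a])[:,:,::-1])
E
```

```text
12.0 [0.57826873 0.01849951 0.20137618] [ 1.79911963e+02  8.49757510e-02 -2.06586541e+01] 0.046163131095783495 [-0.35679954 -0.9578452  -2.77202614]
[ 0.0046 -0.0069  0.5212]
```

View pics/w4.png

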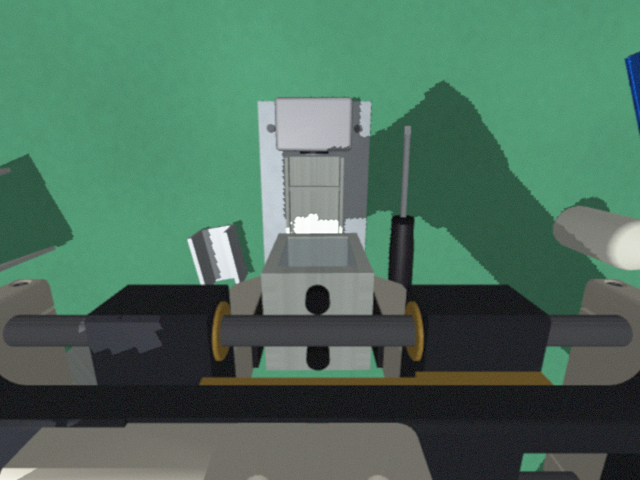

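The cell is held with its caps at (317,298) and (317,358). The channel behind it runs over columns 285 to 343 and the seat shows near row 222.

```bash
python3 - <<'E'
from h import *
im=cv2.imread("pics/w4.png"); p=camera_params("wrist"); K=p['mtx']
T=np.eye(4);T[:3,:3]=Rt([179.912,.085,-20.6587]);T[:3,3]=[.57827,.0185,.20138];P=T@p['mount']
def tl(uv,z): return ((ray(P,K,uv,z)-T[:3,3])@T[:3,:3]*1000).round(1)[:,:2].tolist()
print("caps, tool mm",tl([(317,298),(317,358)],.238))
g=cv2.cvtColor(im,cv2.COLOR_BGR2GRAY)
for v in (165,200): print(v,g[v,255:375].tolist())
print(g[90:235,305].tolist())
a=cv2.resize(im[90:250,240:400],(640,600),interpolation=cv2.INTER_CUBIC); cv2.imwrite("pics/w4c.png",a)
G=np.array([.5800,.0198,0]);R=Rt([0,0,-20.67])
for q in [(58,28,31),(58,-28,31),(58,25,31),(58,-25,31),(25,0,21),(29,0,21),(110,55,8),(110,-55,8),(65,0,84),(105,0,84)]:
    w=np.append(R@(np.array(q)/1000)+G,1); c=np.linalg.inv(P)@w; print(q,(K@c[:3]/c[2])[:2].round(1))
E
```

```text
caps, tool mm [[14.9, 0.0], [-12.5, 0.0]]
165 [128, 125, 129, 129, 139, 168, 198, 205, 204, 203, 200, 202, 203, 198, 199, 199, 200, 197, 196, 197, 198, 199, 198, 202, 200, 198, 194, 170, 136, 126, 147, 154, 142, 110, 114, 147, 153, 151, 151, 156, 157, 154, 156, 157, 155, 154, 154, 154, 154, 150, 150, 154, 158, 158, 156, 152, 149, 151, 152, 157, 156, 151, 149, 154, 155, 149, 155, 155, 150, 152, 155, 156, 160, 153, 152, 153, 150, 156, 155, 155, 154, 156, 156, 146, 122, 124, 145, 151, 131, 110, 103, 102, 105, 104, 102, 98, 102, 101, 104, 101, 99, 104, 104, 100, 99, 101, 100, 103, 101, 96, 101, 102, 98, 88, 80, 75, 70, 75, 76, 71]
200 [126, 126, 128, 129, 126, 128, 147, 182, 202, 201, 204, 204, 200, 198, 200, 196, 202, 203, 202, 201, 205, 204, 201, 206, 201, 206, 201, 195, 167, 118, 119, 145, 151, 134, 111, 122, 149, 146, 150, 151, 151, 149, 152, 148, 153, 150, 148, 149, 149, 151, 150, 154, 152, 153, 152, 148, 146, 146, 149, 147, 148, 148, 148, 150, 150, 148, 152, 150, 150, 151, 149, 149, 156, 149, 147, 148, 154, 149, 153, 149, 154, 156, 147, 136, 114, 146, 151, 137, 111, 99, 99, 102, 10
[... 416 characters left out ...]
72, 146, 103, 56, 31, 61, 100, 109, 121, 154, 153, 153, 154, 156, 156, 154, 153, 150, 155, 153, 156, 156, 153, 155, 153, 150, 155, 155, 151, 154, 152, 151, 154, 155, 152, 154, 153, 136, 120, 145, 151, 153, 154, 156, 152, 154, 151, 150, 151, 153, 150, 150, 150, 153, 152, 152, 150, 152, 151, 149, 149, 150, 150, 146, 151, 151, 145, 147, 149, 194, 249, 253, 253, 252, 252, 253, 252, 252, 252, 252, 252, 252, 252, 253, 254, 197, 118]
(58, 28, 31) [285.3 158.5]
(58, -28, 31) [344.4 158.5]
(58, 25, 31) [288.5 158.5]
(58, -25, 31) [341.3 158.5]
(25, 0, 21) [315.  191.8]
(29, 0, 21) [315.  187.8]
(110, 55, 8) [258.2 102.3]
(110, -55, 8) [371.6 102.4]
(65, 0, 84) [314.5 152.5]
(105, 0, 84) [314.4  98. ]
```

View pics/w4c.png

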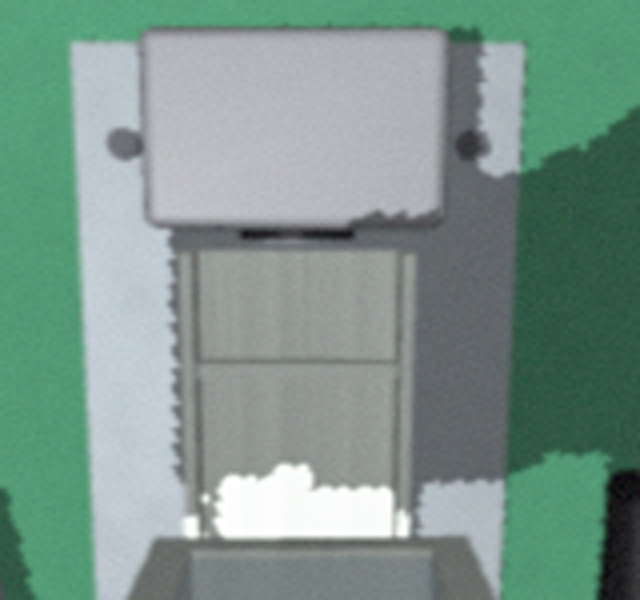

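Request:
move_arm --pt "0.007 -0.008 0" --pt "0 0 0.12" --pt "0 0 0.14" --pt "0 0 0.1" --pt "0 0 0.06" --pt "0 0 0.03" --pt "0 0 0" --pt "0 0 0" --pt "0 0 0" --yaw '[0,0,0,0,0,0,0,0,0]'

```text
t: 13.0
eef_pos: [0.5835, 0.0213, 0.0684]
ee_rot: [-179.9, -0.1, -20.6]
contact_force: [-0.1, -0.6, -2.4]
opening: 0.0465
finger_force: 25.0
```

Request:
move_arm --pt "0 0 0" --pt "0 0 0" --yaw '[0,0,0]'

```text
schema error: expected 2 entries
```

Request:
move_arm --pt "0 0 0" --pt "0 0 0" --yaw '[0,0]'

```text
t: 13.2
eef_pos: [0.5828, 0.0212, 0.0677]
ee_rot: [-180.0, -0.1, -20.6]
contact_force: [0.8, -0.2, -2.5]
opening: 0.0462
finger_force: 25.0
```

```bash
python3 - <<'E'
from h import *
L=[]
for i in range(5):
    o=get_obs(); L.append(o['eef_pos']); camera("wrist")
L=np.array(L); print(L.round(4), L.mean(0), get_obs()['t'])
E
```

```text
[[0.5828 0.0212 0.0677]
 [0.5826 0.0212 0.0675]
 [0.5825 0.0212 0.0673]
 [0.5824 0.0212 0.0672]
 [0.5823 0.0212 0.0671]] [0.58250919 0.02119469 0.0673596 ] 13.45
```

Request:
move_arm --pt "-0.001 0.006 0" --pt "0 0 0" --pt "0 0 0" --pt "0 0 0" --pt "0 0 0" --yaw '[0,0,0,0,0]'

```text
t: 13.95
eef_pos: [0.5813, 0.0197, 0.0668]
ee_rot: [-180.0, -0.0, -20.6]
contact_force: [0.3, -0.2, -3.0]
opening: 0.046
finger_force: 25.0
```

```bash
python3 - <<'E'
from h import *
im,P,K,o=shot("wrist","pics/w5.png"); e=o['eef_pos']; print(o['t'],e,o['ee_rot'],tool(o,[.5808,.0196,.045]))
im,P,K,_=shot("scene"); a=cv2.resize(im[210:330,310:430],(600,600),interpolation=cv2.INTER_CUBIC); cv2.imwrite("pics/s5.png",a[:,:,::-1])
E
```

```text
13.95 [0.58129496 0.01971507 0.0668245 ] [-1.79996615e+02 -1.97214564e-03 -2.06076752e+01] [-0.0014  0.0009  0.0727]
```

View pics/s5.png

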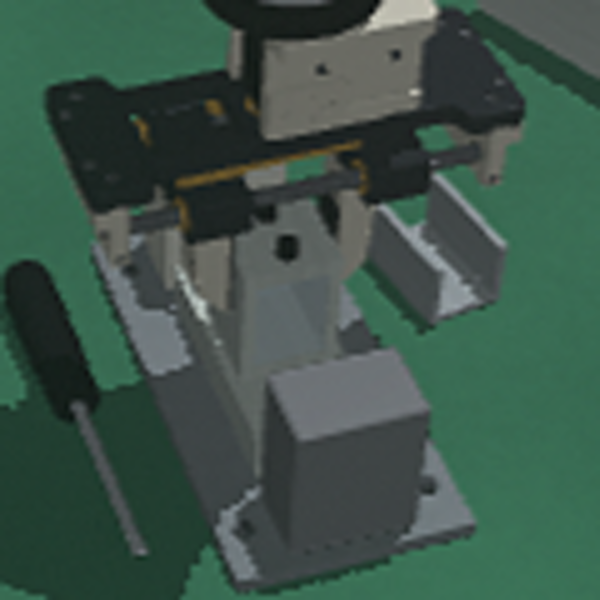

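The scene crop shows the cell held above the seat between the flanges, clear of the bracket and driver.

Request:
move_arm --pt "0 0 0.009" --pt "0 0 0.009" --pt "0 0 0.009" --pt "0 0 0.009" --pt "0 0 0.009" --pt "0 0 0.008" --pt "0 0 0" --yaw '[0,0,0,0,0,0,0]'

```text
t: 14.75
eef_pos: [0.5809, 0.0196, 0.0505]
ee_rot: [180.0, 0.0, -20.6]
contact_force: [-0.8, 0.9, -3.1]
opening: 0.0458
finger_force: 25.0
```

Request:
move_arm --pt "0 0 0.005" --pt "0 0 0.005" --pt "0 0 0.004" --pt "0 0 0.002" --pt "0 0 0.002" --pt "0 0 0" --pt "0 0 0" --yaw '[0,0,0,0,0,0,0]'

```text
t: 15.45
eef_pos: [0.5813, 0.0197, 0.0456]
ee_rot: [-180.0, -0.0, -20.6]
contact_force: [-0.0, -0.3, -2.3]
opening: 0.0459
finger_force: 25.0
```

Request:
move_arm --pt "0 0 0.002" --pt "0 0 0.001" --pt "0 0 0" --pt "0 0 0" --pt "0 0 0" --yaw '[0,0,0,0,0]'

```text
t: 15.95
eef_pos: [0.5814, 0.0197, 0.0451]
ee_rot: [180.0, -0.0, -20.6]
contact_force: [-3.6, 0.1, 5.4]
opening: 0.0456
finger_force: 25.0
```

Request:
move_arm --pt "0 0 0" --pt "0 0 0" --pt "0 0 0" --pt "0 0 0" --pt "0 0 -0.04" --pt "0 0 -0.12" --pt "0 0 -0.16" --pt "0 0 -0.16" --pt "0 0 -0.16" --pt "0 0 0" --pt "0 0 0" --pt "0 0 0" --yaw '[0,0,0,0,0,0,0,0,0,-0.092,-0.092,-0.092]' --jaw 72

```text
t: 17.15
eef_pos: [0.5815, 0.0197, 0.2383]
ee_rot: [180.0, -0.1, 4.6]
contact_force: [-0.1, -0.5, 0.3]
opening: 0.0717
finger_force: 0.0
```

Request:
move_arm --pt "-0.035 -0.151 0" --pt "-0.035 -0.151 0" --pt "-0.035 -0.151 0" --pt "-0.035 -0.151 0" --pt "-0.035 -0.151 0" --pt "-0.035 -0.151 0" --pt "-0.035 -0.151 0" --pt "0 0 0" --pt "0 0 0" --pt "0 0 0" --yaw '[0,0,0,0,0,0,0,0,0,0]'

```text
t: 18.15
eef_pos: [0.4853, 0.3291, 0.2368]
ee_rot: [179.9, -0.0, 4.1]
contact_force: [-0.4, 0.1, -0.4]
opening: 0.0723
finger_force: 0.0
```

```bash
python3 - <<'E'
from h import *
im,P,K,o=shot("wrist","pics/w6.png"); print(o['t'],o['eef_pos'],o['ee_rot'],o['joint_positions'].round(0))
m=(im.max(2)<60); m[272:]=0
for c in blobs(m,60): print("dark",rect(ray(P,K,c,.115)),c.min(0),c.max(0))
r,g,b=[im[...,i].astype(int) for i in range(3)]
m=(np.abs(r-g)<25)&(r>170); m[272:]=0
for c in blobs(m,600): print("white",rect(ray(P,K,c,.083)),c.min(0),c.max(0))
im,P,K,_=shot("top"); cv2.imwrite("pics/t6.png",im[:,:,::-1])
m=(im.max(2)<60)
E
```

```text
18.15 [0.48530203 0.32908656 0.23680486] [ 1.79929888e+02 -2.63968307e-02  4.14672498e+00] [  -2.   26.  -46.   97.   20.   65. -139.]
dark (array([492.9,  51.7], dtype=float32), [7.9, 16.7], 159.4) [627 236] [639 254]
dark (array([507.7,  78.4], dtype=float32), [16.3, 25.8], 68.9) [594 213] [629 241]
dark (array([487.8, 341.9], dtype=float32), [11.1, 70.4], 3.8) [296 187] [309 267]
white (array([515.2,  46.4], dtype=float32), [60.5, 66.8], 159.2) [573 174] [639 255]
white (array([488. , 342.5], dtype=float32), [68.3, 103.4], 4.1) [265 164] [340 271]
white (array([572.7, 167.8], dtype=float32), [15.8, 53.2], 169.6) [486 108] [523 172]
white (array([506.9, 579.9], dtype=float32), [6.7, 169.4], 180.0) [28 81] [ 61 268]
white (array([507.8, 603.2], dtype=float32), [16.6, 166.9], 180.0) [ 0 79] [ 42 264]
white (array([577.6,  72. ], dtype=float32), [43.6, 102.8], 155.1) [556  76] [639 195]
white (array([656.5, 382.9], dtype=float32), [17.6, 165.4], 94.2) [162   0] [369  25]
```

View pics/w6.png

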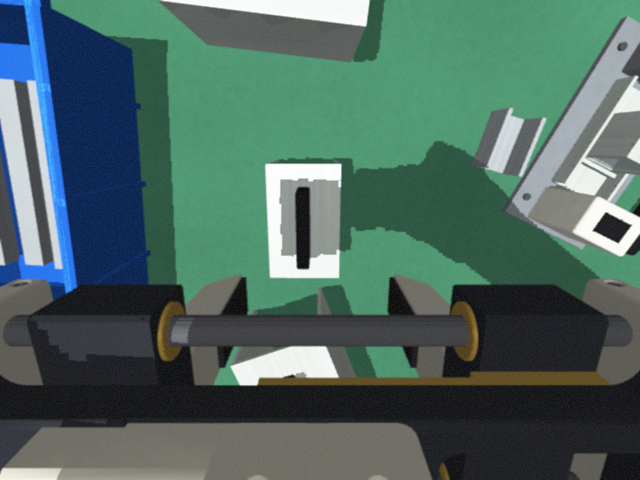

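The wrist view shows the small cover at columns 265 to 340, rows 163 to 278. Its fin is at (296–309, 187–267) and measures 70 x 11 mm, so this is the right size. A larger cover lies below it, under the gripper.

Request:
move_arm --pt "0.011 -0.042 0" --pt "0 0 0.12" --pt "0 0 0.14" --pt "0 0 0.12" --pt "0 0 0.07" --pt "0 0 0.03" --pt "0 0 0" --pt "0 0 0" --pt "0 0 0" --pt "0 0 0" --yaw '[0,0,0,0,0,0,0,0,0,0]' --jaw 44

```text
t: 19.25
eef_pos: [0.4878, 0.3439, 0.094]
ee_rot: [-179.9, -0.1, 4.2]
contact_force: [-0.5, -0.7, 1.1]
opening: 0.0444
finger_force: 0.0
```

Request:
move_arm --pt "0 0.004 0.008" --pt "0 0 0.006" --pt "0 0 0" --pt "0 0 0" --yaw '[0,0,0,0]'

```text
t: 19.65
eef_pos: [0.487, 0.342, 0.0884]
ee_rot: [180.0, 0.0, 4.2]
contact_force: [0.3, -0.5, -0.2]
opening: 0.0439
finger_force: 0.0
```

Request:
move_arm --pt "0 0 0" --pt "0 0 0" --pt "0 0 0" --pt "0 0 0" --pt "0 0 0" --pt "0 0 0" --yaw '[0,0,0,0,0,0]' --jaw 0 --grip_force 40

```text
t: 20.25
eef_pos: [0.487, 0.3421, 0.0884]
ee_rot: [-180.0, -0.0, 4.2]
contact_force: [-0.6, -0.3, -0.4]
opening: 0.0118
finger_force: 40.0
```

Request:
move_arm --pt "0 0 -0.04" --pt "0 0 -0.13" --pt "0 0 -0.16" --pt "0 0 -0.16" --pt "0 0 -0.04" --pt "0.033 0.156 0" --pt "0.033 0.156 0" --pt "0.033 0.156 0" --pt "0.033 0.156 0" --pt "0.033 0.156 0" --pt "0.033 0.156 0" --pt "0.033 0.156 0" --yaw '[0,0,0,0,0,0,0,0,0,0,0,0]'

```text
t: 21.45
eef_pos: [0.5796, 0.0184, 0.2467]
ee_rot: [180.0, 0.1, 4.2]
contact_force: [1.5, 0.2, -3.3]
opening: 0.012
finger_force: 40.0
```

Request:
move_arm --pt "0 0 0" --pt "0 0 0" --pt "0 0 0" --pt "0 0 0" --pt "0 0 0" --pt "0 0 0" --pt "0 0 0" --pt "0 0 0" --pt "0 0 0" --yaw '[0.092,0.092,0.092,0,0,0,0,0,0]'

```text
t: 22.35
eef_pos: [0.5803, 0.0205, 0.2474]
ee_rot: [-180.0, -0.0, -20.6]
contact_force: [0.5, -0.6, -3.1]
opening: 0.0118
finger_force: 40.0
```

```bash
python3 - <<'E'
from h import *
im,P,K,o=shot("wrist","pics/w7.png"); print(o['t'],o['eef_pos'],o['ee_rot'],o['opening'],o['contact_force'],tool(o,[.581,.0196,.0964]))
E
```

```text
22.35 [0.58029947 0.02051862 0.2474263 ] [-1.79998444e+02 -2.30876860e-04 -2.05787208e+01] 0.011782090204772281 [ 0.4730748  -0.58236339 -3.11757084] [0.0033 0.0021 0.5034]
```

View pics/w7.png

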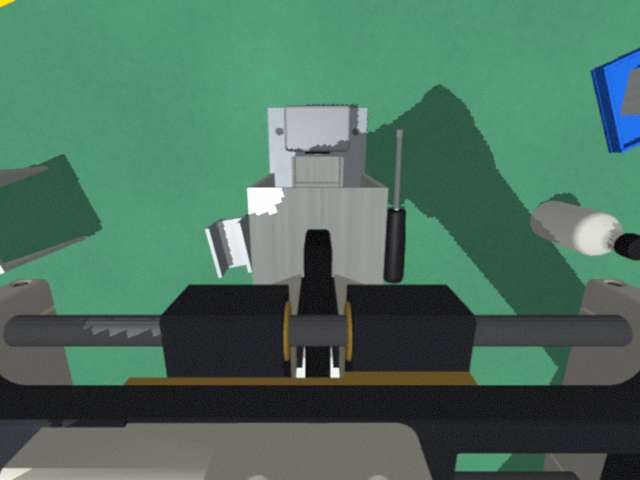

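The cover is held square above the gauge, its top spanning columns 248 to 388, with the plate centred behind it at about column 318. All bystanders look untouched.

Request:
move_arm --pt "0.003 0.002 0.08" --pt "0 0 0.08" --pt "0 0 0.04" --pt "0 0 0" --pt "0 0 0" --pt "0 0 0" --pt "0 0 0" --pt "0 0 0" --pt "0 0 0" --yaw '[0,0,0,0,0,0,0,0,0]'

```text
t: 23.3
eef_pos: [0.5812, 0.0196, 0.1879]
ee_rot: [-180.0, -0.0, -20.6]
contact_force: [0.3, -0.1, -2.7]
opening: 0.0118
finger_force: 40.0
```

Request:
move_arm --pt "0 0 0.02" --pt "0 0 0.03" --pt "0 0 0.03" --pt "0 0 0.03" --pt "0 0 0.03" --pt "0 0 0.03" --pt "0 0 0.02" --pt "0 0 0" --pt "0 0 0" --pt "0 0 0" --pt "0 0 0" --yaw '[0,0,0,0,0,0,0,0,0,0,0]'

```text
t: 24.4
eef_pos: [0.5814, 0.0197, 0.131]
ee_rot: [-180.0, -0.1, -20.6]
contact_force: [-0.8, 0.2, -3.8]
opening: 0.0118
finger_force: 40.0
```

Request:
move_arm --pt "0 0 0.012" --pt "0 0 0.012" --pt "0 0 0.012" --pt "0 0 0.012" --pt "0 0 0.012" --pt "0 0 0.012" --pt "0 0 0.012" --pt "0 0 0.012" --pt "0 0 0.005" --pt "0 0 0" --pt "0 0 0" --yaw '[0,0,0,0,0,0,0,0,0,0,0]'

```text
t: 25.5
eef_pos: [0.581, 0.0196, 0.1002]
ee_rot: [-180.0, -0.0, -20.6]
contact_force: [0.2, -0.5, -4.0]
opening: 0.0115
finger_force: 40.0
```

Request:
move_arm --pt "0 0 0.004" --pt "0 0 0.004" --pt "0 0 0.003" --pt "0 0 0.002" --pt "0 0 0.001" --pt "0 0 0" --pt "0 0 0" --pt "0 0 0" --yaw '[0,0,0,0,0,0,0,0]'

```text
t: 26.3
eef_pos: [0.581, 0.0196, 0.0964]
ee_rot: [180.0, -0.0, -20.6]
contact_force: [-3.4, 0.2, 5.1]
opening: 0.0118
finger_force: 40.0
```

Seated at 96.4 mm, as predicted. I'll release and retreat.

Request:
move_arm --pt "0 0 0" --pt "0 0 0" --pt "0 0 0" --pt "0 0 -0.03" --pt "0 0 -0.1" --pt "0 0 -0.16" --pt "0 0 -0.16" --pt "-0.1 0.1 -0.1" --pt "-0.1 0.12 0" --pt "-0.1 0.12 0" --pt "-0.1 0.12 0" --pt "0 0 0" --yaw '[0,0,0,0,0,0,0,0,0,0,0,0]' --jaw 46

```text
t: 27.5
eef_pos: [0.4162, -0.07, 0.2596]
ee_rot: [179.7, 0.1, -20.9]
contact_force: [1.0, 0.0, 0.1]
opening: 0.046
finger_force: 0.0
```

```bash
python3 - <<'E'
from h import *
im,P,K,o=shot("scene"); print(o['t'],o['eef_pos'])
a=cv2.resize(im[180:420,160:460],(750,600),interpolation=cv2.INTER_CUBIC); cv2.imwrite("pics/s8.png",a[:,:,::-1])
E
```

```text
27.5 [ 0.41623973 -0.06999362  0.25964812]
```

View pics/s8.png

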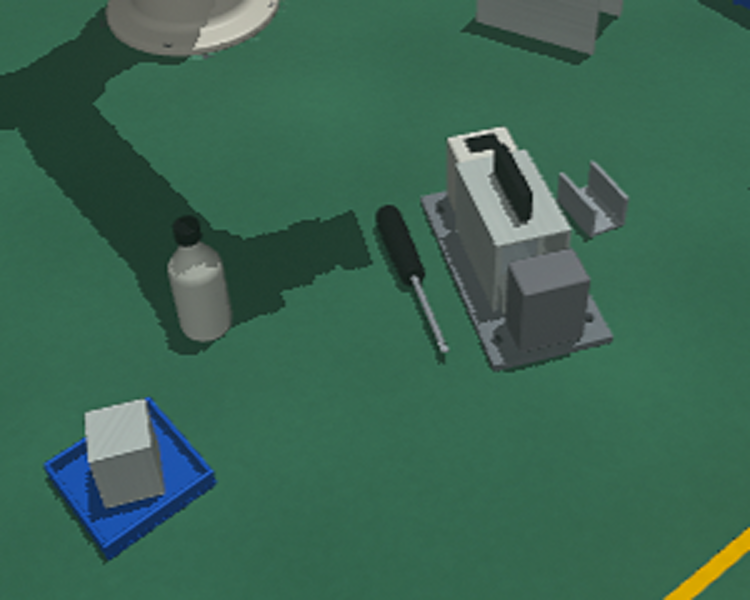

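The cover sits squarely on the gauge at about (515,220), and the blank stands in the tray at (125,455). The bottle, driver and bracket look unmoved.

```bash
python3 -c "
from station import *
print(sign_off())"
```

```text
the job is handed in; nothing more can be done
None
```

The job is handed in at about 27.5 s of the 72 s: the blank stands in the tray, the cell is on the seat with its panes facing the heads, the cover is down over it, and the bottle, bracket and screwdriver look unmoved in the last picture.

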